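# Shim the rocking block heater

### The arm

A 6-joint arm with a two-finger parallel gripper is mounted at the origin on the work surface. World frame = base frame: x ahead of the robot, y to its left, z up, the work surface at z = 0. Lengths are in mm, angles in rad, forces in N, time in s.
With the tool pointing down it reaches from about 400 to 925 mm from the base axis. Payload 3.4 kg.
Tool frame: the origin (TCP) lies on the centre line of the jaws, within the pads' length; the fingertips stand 19 mm ahead of it and the grasp point (between the pads) is the TCP; z points along the fingers, y is the line along which they close (so a half turn about z gives the same grasp; the last joint's range is limited). The gripper opens to 85 mm and grips with 20 to 120 N. Pads are 22 mm wide; open, the fingers measure 114 mm over their backs; the gripper's body (76 mm by 85 mm) begins 54 mm behind the grasp point. The pads swing forward as they close: fully open they stand 13 mm farther back than shut.
Start: joints at [-1.254, 0.307, 1.506, -0, 1.328, -0.073], TCP at [219.011, -531.663, 250.305] pointing down, gripper open.
Joint ranges: [-3.12, 3.12], [-1.05, 2.28], [0.14, 2.33], [-1.42, 4.57], [0.1, 2.73], [-2.68, 2.68]. Speed limits (rad/s): [2.57, 2.57, 3.14, 3.14, 3.14, 3.14].

### API

Orientations are given as a 3x3 rotation matrix whose columns are the frame's x, y, z axes.
In Python, from cell import get_obs, grab_frame, calibration, finish_job gives the robot as it stands.
- The arm moves only by the tool apply_moves, never from a script. Its argument "increments" is a list of rows, each a list of 7 numbers: the closure, from -1 (fully open) to 1 (shut), then the shift along the tool's x, y, z in cm, then the turn, a rotation vector about the tool's x, y, z in degrees. A call has 1 to 20 rows; each row shifts and turns the commanded pose from where the row before left it, along the tool's axes as they then stand; what a row does not reach is not made up. A row lasts 1/10 s, in which the tool goes at most 50 mm and 8.59 degrees, less where a joint would pass 70% of its speed; a pose out of reach is approached as far as the arm can. A call is refused whole if a number of a shift passes 5 or a number of a turn 8.59, either way. A call with a gripper value outside its range is refused whole. The fingers move at their own pace and stop on an object; "newtons" is the grip in N (left out, the last holds). Time passes only in rows, so rows that do not move let the fingers close. It gives the time, the measured TCP pose, the force, the opening and the grip force at its end, in the units of the state.
- get_obs(): the state, without advancing time (a new reading comes with each control period).
- grab_frame(name): name is "scene" or "top"; returns the picture (480x640x3 uint8, red, green, blue); there is no depth.
- calibration(name): a dict with "mtx" (3x3 intrinsics, pixels), "distortion" ([k1, k2, p1, p2, k3] as OpenCV has them; the pictures are not rectified), "R" (3x3) and "t" (3): a world point X has camera coordinates R X + t. Camera axes: x right, y down, z forward; pixel columns grow to the right and rows downward; lengths in mm; the calibration is good to about 2 mm. A picture is of the moment at which its call begins. calibration takes no time and is no camera call.
- finish_job(): hands the job in; it is judged then, once.
The state is a dict: "clock": time; "joint_positions": joint angles; "qd": joint speeds; "joint_torque": joint torques, N m; "position": TCP position; "tool_rot": TCP orientation; "ft_force": force on the tool from outside, world axes, zero at the start; "moment": the same for the moment, N m; "finger_gap": finger opening in mm; "grip_force": force on a finger pad.
Only numpy, scipy, OpenCV 4.12 (cv2) and the standard library are available. Lean on these libraries where they do the work, as an engineer would, in place of code of your own. Each camera call takes 0.05 s, during which the arm holds its last target. There are 200 camera calls.

### The job

The white block heater rocks because one of its four feet has lost its rubber pad and hangs clear of the bench. Push the loose light grey wedge along the bench, thin end first, under that short foot until it is snug and the heater stands level and firm, then press down firmly on the top corner of the heater above that foot to check that it no longer rocks, and take the hand away. Only push and press: do not pick up the wedge, do not shift, lift or tip the heater, and leave the things around it where they are.

Things in the scene. Friction and masses are not known exactly. Their poses are not given: they have to be found in the camera images.
- heater: White block heater, 1.8 kg, loose: housing 180 (x) x 146 (y) mm, flat top at z 92 mm; tube block (100 x 90 mm, centre -18, -12 mm) in it, tubes to z 134 mm. Origin at bench level under its middle; x to its rear, y to its left. Feet under ears (radius 16 mm) at x +-85, y +-95 mm: three of rubber, the short one at +85, +95. Stands level; about 3 N on the corner over the short foot rocks it 3 deg.
- short_foot: The short foot, part of the heater: a bare domed steel foot, 18 mm across, its tip rounded to a 10 mm radius, under the heater's rear left ear. Origin at its lowest point, 6 mm above the bench while the heater is level; axes as the heater's.
- wedge: Light grey plastic wedge, 35 g, 90 mm long (x), 36 mm wide (y), flat underneath, 1.5 mm thick at the thin end (+x) rising evenly to 13.5 mm at the upright butt face (-x). Origin: middle of its underside. Starts left of the heater, thin end roughly towards the foot. Meets the foot when that is at wedge x = +10 mm and within 2 mm resists with 2 to 4 N: snug. From 5 to 7 N it shoves the heater along.
- corner (a point): Point on the flat housing top at the corner above the short foot, 92 mm above the bench: the place to press, with some 5 to 15 N. Free flat top for at least 15 mm around it, and the housing's edges lie 18 mm away on both outer sides.
- tube_rack: Bystander: low red rack with microtubes, 90 x 70 x 38 mm (tubes to 43 mm), left of the heater by its front left foot. Origin under its middle.
- timer: Bystander: white timer lying flat, 62 x 62 x 18 mm, on the other side of the wedge. Origin under its middle.
- bottle: Bystander: reagent bottle, 72 mm across, 140 mm high, to the right of the heater. Origin under its middle.
- tip_box: Bystander: pipette tip box, 90 x 126 x 62 mm, to the right of the heater. Origin under its middle.
There are look-alikes about, which are no part of the job. There is more than one size of the wedge; the job needs the middle-sized.

How it is judged:
By the outcome, as a careful person would: the job done as asked, in the order asked, and still so for the second after the job is handed in, with the robot touching nothing.
It also fails if it takes over 72 s, if anything falls off the work surface, if the arm or the gripper's body presses on something with over 40 N, if the wrist force passes 120 N, or if a joint passes its speed limit or range.

## Working session

There is one attempt and no reset: what is moved stays moved. The work goes in short steps, Python scripts to look and compute and a tool call to move; the robot and the scene stay as the last step left them, time stands still between calls to the robot, and variables do not carry over. Pictures are saved under pics/ and viewed, at most 10 in all, crops included, and the job is handed in when it is done.

Besides the shell and the picture viewer there is one more tool, called after "Request:" in YAML: its name, and indented under it one key for each argument. apply_moves: Moves the arm, as the interface text tells. Its arguments: {"type":"object","properties":{"increments":{"type":"array","items":{"type":"array","items":{"type":"number"}}},"newtons":{"type":"number"}},"required":["increments"]}

```bash
mkdir -p pics; python3 - <<'E'
from cell import *
import cv2
for n in("scene","top"):
    cv2.imwrite(f"pics/{n}0.png",grab_frame(n)[:,:,::-1]); c=calibration(n); print(n,c)
o=get_obs();print(o)
E
```

```text
scene {'mtx': array([[545.77726228,   0.        , 317.02500037],
       [  0.        , 545.77726228, 234.88188728],
       [  0.        ,   0.        ,   1.        ]]), 'distortion': array([0.01946205, 0.        , 0.        , 0.        , 0.        ]), 'R': array([[-4.83398117e-02,  9.98830613e-01,  8.17568649e-04],
       [ 6.86816256e-01,  3.38337234e-02, -7.26043187e-01],
       [-7.25221823e-01, -3.45352716e-02, -6.87648618e-01]]), 't': array([  76.85422683, -306.66456336, 1500.81715481])}
top {'mtx': array([[478.3529622 ,   0.        , 319.63455053],
       [  0.        , 478.3529622 , 233.24559493],
       [  0.        ,   0.        ,   1.        ]]), 'distortion': array([-0.10273416,  0.        ,  0.        ,  0.        ,  0.        ]), 'R': array([[ 8.85268961e-03, -9.99960809e-01,  1.02835776e-04],
       [-9.85293952e-01, -8.74039240e-03, -1.70644171e-01],
       [ 1.70638382e-01,  1.40933641e-03, -9.85332713e-01]]), 't': array([-53.08767534, 564.17804256, 922.84522903])}
{'clock': 0.1, 'joint_positions': array([-1.25346617e+00,  3.07492816e-01,  1.50754443e+00,  1.02196269e-05,
        1.32845612e+00, -7.35313810e-02]), 'qd': array([ 0.00029316, -0.00275556, -0.00278395, -0.00046118, -0.00226103,
        0.00057666]), 'joint_torque': array([-3.18049842e-04, -4.58533359e+01, -2.52607280e+01, -6.30671298e-05,
        5.52584999e-03, -1.64927349e-05]), 'position': array([ 218.83895852, -531.06638043,  249.47560527]), 'tool_rot': array([[ 9.24582150e-01,  3.80982292e-01, -5.83653574e-04],
       [ 3.80982709e-01, -9.24580393e-01,  1.80890232e-03],
       [ 1.49525101e-04, -1.89484072e-03, -9.99998194e-01]]), 'ft_force': array([ 0.11181221,  0.11916854, -0.26750796]), 'moment': array([ 0.00068468, -0.03449976,  0.01344042]), 'grip_force': 0.0, 'finger_gap': 85.67922523635121}
```

View pics/scene0.png

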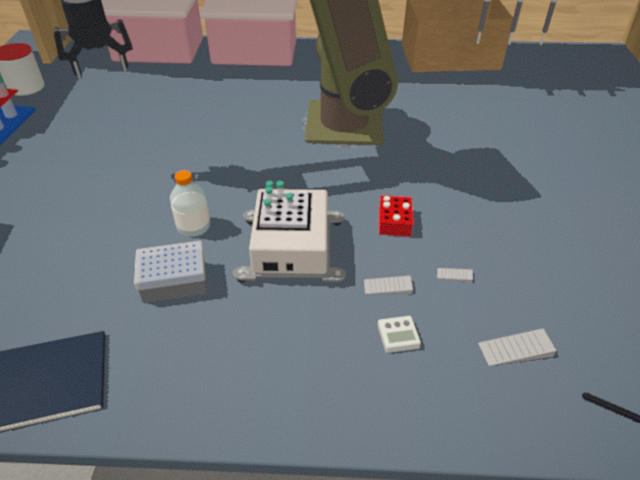

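View pics/top0.png

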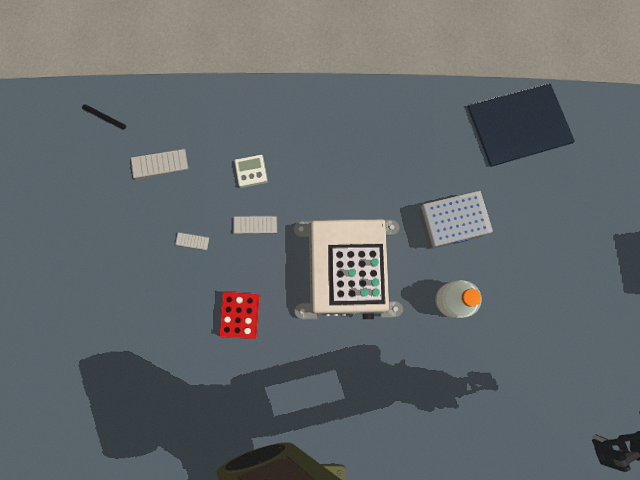

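The scene shows the heater in the middle, with the middle-sized wedge at top-view (255,225), left of the rear-left ear at (302,229). The small one is at (192,241) and the large one at (159,163). Next I'll enlarge.

```bash
python3 - <<'E'
import cv2
t=cv2.imread("pics/top0.png"); s=cv2.imread("pics/scene0.png")
cv2.imwrite("pics/topc.png",cv2.resize(t[205:325,220:410],None,fx=4.2,fy=4.2,interpolation=cv2.INTER_CUBIC))
cv2.imwrite("pics/scec.png",cv2.resize(s[180:300,230:420],None,fx=4.2,fy=4.2,interpolation=cv2.INTER_CUBIC))
E
```

```text
(no output)
```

View pics/topc.png

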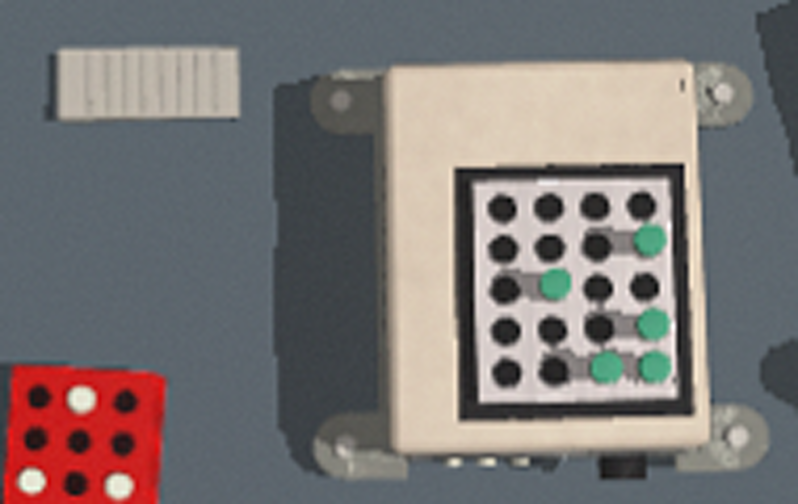

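View pics/scec.png

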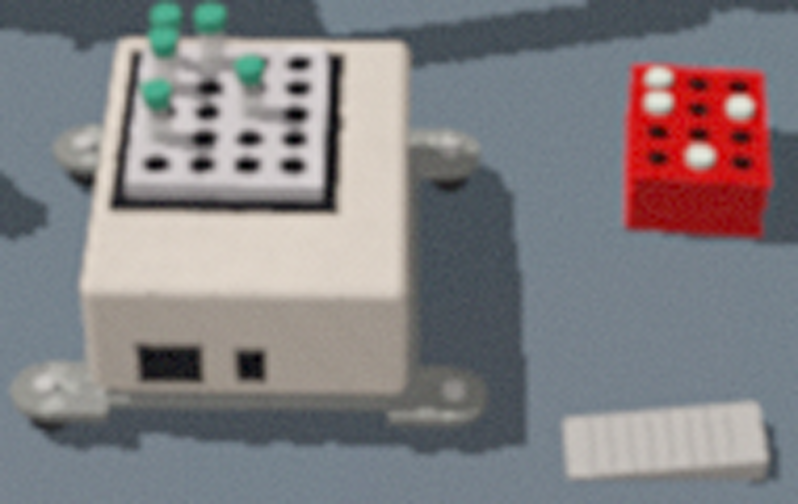

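The top crop shows the housing top corners at (388,66), (693,62), (708,443) and (395,450), the short foot's ear screw at (341,100), and the wedge spanning (58..240, 47..119). I'll fit the poses from both views.

```bash
cat > h.py <<'E'
import numpy as np,cv2
from scipy.optimize import least_squares
from cell import *
C={n:calibration(n) for n in("scene","top")}
O={"scene":(230,180),"top":(220,205)}
def proj(n,X):
    c=C[n];r=cv2.Rodrigues(c["R"])[0]
    return cv2.projectPoints(np.array(X,float).reshape(-1,3),r,c["t"],c["mtx"],c["distortion"])[0][:,0]
def crop(n,uv,f=4.2,o=None): return (np.array(uv,float)+.5)/f-.5+np.array(o or O[n])
def T(p,L):
    c,s=np.cos(p[2]),np.sin(p[2]);L=np.array(L,float)
    return np.c_[p[0]+c*L[:,0]-s*L[:,1],p[1]+s*L[:,0]+c*L[:,1],L[:,2]]
def fit(obs,p0):  # obs: list (cam, local pts, px)
    f=lambda p:np.concatenate([(proj(n,T(p,L))-px).ravel() for n,L,px in obs])
    r=least_squares(f,p0);return r.x,r.fun
E
python3 - <<'E'
from h import *
np.set_printoptions(precision=2,suppress=True)
a,b=90,73
H=[(a,b,92),(a,-b,92),(-a,-b,92),(-a,b,92)]
ht=("top",H,crop("top",[(388,66),(693,62),(708,443),(395,450)]))
hs=("scene",H,crop("scene",[(407,295),(83,294),(118,40),(410,41)]))
W=[(45,18,1.5),(45,-18,1.5),(-45,18,13.5),(-45,-18,13.5)]
# wedge x -> world -y ; wedge +y -> world +x
wt=("top",W,crop("top",[(239,46),(240,118),(58,48),(57,119)]))
ws=("scene",W,crop("scene",[(568,478),(563,422),(768,460),(757,402)]))
for nm,os,p0 in(("heater",(ht,hs),(600,0,0)),("wedge",(wt,ws),(680,150,-1.57))):
    for sel in(os,os[:1],os[1:]):
        p,r=fit(sel,p0);print(nm,p,r)
    if nm=="heater":
        p,_=fit(os,p0);print("foot,corner",T(p,[(85,95,6),(72,55,92)])); 
E
```

```text
heater [ 497.27 -106.08    0.03] [-1.39 -1.26  0.73 -1.91  1.32  0.48 -1.22  0.71  0.39 -0.3  -0.92 -1.06
  0.04 -1.06  0.03 -0.49]
heater [ 496.41 -106.36    0.03] [-1.06 -0.98  1.08 -1.33  1.28  1.1  -1.28  1.02]
heater [ 499.27 -105.7     0.04] [ 0.81  0.32 -0.63 -0.15 -0.15 -0.35 -0.05 -0.01]
foot,corner [[579.27  -8.48   6.  ]
 [567.52 -48.87  92.  ]]
wedge [590.15  89.48  -1.52] [-0.27  0.04 -0.1  -0.6   0.09  0.12  0.48 -0.11  0.13 -0.11  0.13 -0.69
 -0.16  0.1   0.11 -0.01]
wedge [589.84  89.58  -1.53] [-0.25  0.35 -0.21 -0.28  0.11  0.08  0.35 -0.14]
wedge [590.61  89.37  -1.51] [ 0.19  0.26  0.   -0.33 -0.13  0.09 -0.06 -0.02]
```

```bash
python3 - <<'E'
from h import *
np.set_printoptions(precision=1,suppress=True)
p=(497.3,-106.1,.034)
for z in(10,20,30):
    X=T(p,[(85,95,z),(85,-95,z),(-85,-95,z),(-85,95,z)])
    print(z,((proj("top",X)-O["top"])*4.2).ravel(),((proj("scene",X)-O["scene"])*4.2).ravel())
def back(n,px,z):
    c=C[n];u=cv2.undistortPoints(np.array([[px]],float),c["mtx"],c["distortion"])[0,0]
    d=c["R"].T@np.r_[u,1];o=-c["R"].T@c["t"];return o+d*(z-o[2])/d[2]
print("timer",[back("top",q,18)[:2] for q in((235,160),(263,155),(267,184),(239,188))])
print("rack",[back("top",q,38)[:2] for q in((223,292),(259,294),(257,338),(220,337))])
E
```

```text
10 [339.7 102.8 715.9  93.6 732.5 433.2 346.3 443.7] [452.2 408.6  47.2 404.2  84.7 162.8 447.9 166.6]
20 [338.9  99.2 718.8  89.9 735.6 432.9 345.5 443.5] [452.8 394.2  45.2 389.7  83.1 148.5 448.4 152.2]
30 [338.1  95.6 721.8  86.2 738.9 432.5 344.8 443.3] [453.3 379.6  43.1 375.1  81.4 134.  448.9 137.7]
timer [array([729.2, 136.6]), array([740.8,  76.1]), array([675.8,  65.5]), array([666.6, 125.3])]
rack [array([444.2, 146.2]), array([441.1,  73. ]), array([353.7,  74.7]), array([354.4, 149. ])]
```

Request:
apply_moves:
  increments:
    - [1,0,0,0,0,0,-7.7]
    - [1,0,0,0,0,0,-7.7]
    - [1,0,0,0,0,0,-7.7]
    - [1,0,0,0,0,0,-7.7]
    - [1,0,0,0,0,0,-7.7]
    - [1,0,0,0,0,0,-7.7]
    - [1,0,0,0,0,0,-7.7]
    - [1,0,0,0,0,0,-7.7]
    - [1,0,0,0,0,0,-8.0]
    - [1,0,0,0,0,0,0]
  newtons: 20

```text
clock: 1.1
position: [218.9, -531.3, 249.8]
tool_rot: [[-0.035, 0.999, -0.0], [0.999, 0.035, 0.001], [0.001, -0.0, -1.0]]
ft_force: [0.7, -0.3, 0.3]
finger_gap: 0.3
grip_force: 0.0
```

Request:
apply_moves:
  increments:
    - [1,2,1.5,0,0,0,0]
    - [1,3.4,2.4,0,0,0,0]
    - [1,3.4,2.4,0,0,0,0]
    - [1,3.4,2.4,0,0,0,0]
    - [1,3.4,2.4,0,0,0,0]
    - [1,3.4,2.4,0,0,0,0]
    - [1,3.4,2.4,0,0,0,0]
    - [1,3.4,2.4,0,0,0,0]
    - [1,3.4,2.4,0,0,0,0]
    - [1,3.4,2.4,0,0,0,0]
    - [1,3.4,2.4,0,0,0,0]
    - [1,3.4,2.4,0,0,0,0]
    - [1,3.4,2.4,0,0,0,0]
    - [1,3.4,2.4,0,0,0,0]
    - [1,3.4,2.4,0,0,0,0]
    - [1,3.4,2.4,0,0,0,0]
    - [1,3.4,2.4,0,0,0,0]
    - [1,3.4,2.4,0,0,0,0]
    - [1,1.9,1.4,0,0,0,0]
    - [1,0,0,0,0,0,0]

```text
clock: 3.1
position: [635.9, 103.3, 249.5]
tool_rot: [[-0.035, 0.999, 0.0], [0.999, 0.035, 0.001], [0.001, 0.001, -1.0]]
ft_force: [-1.0, 0.2, -0.2]
finger_gap: -0.0
grip_force: 0.0
```

Request:
apply_moves:
  increments:
    - [1,0,0,2,0,0,0]
    - [1,0,0,4,0,0,0]
    - [1,0,0,4,0,0,0]
    - [1,0,0,4,0,0,0]
    - [1,0,0,3,0,0,0]
    - [1,0,0,2,0,0,0]
    - [1,0,0,1.5,0,0,0]
    - [1,0,0,1,0,0,0]
    - [1,0,0,0.6,0,0,0]
    - [1,0,0,0.4,0,0,0]
    - [1,0,0,0,0,0,0]
    - [1,0,0,0,0,0,0]

```text
clock: 4.3
position: [634.8, 100.1, 26.0]
tool_rot: [[-0.034, 0.999, 0.001], [0.999, 0.034, 0.0], [0.0, 0.001, -1.0]]
ft_force: [0.5, 0.6, -0.1]
finger_gap: 0.4
grip_force: 0.0
```

```bash
cat > look.py <<'E'
import sys
from h import *
n,name,x0,y0,w,hh=sys.argv[1],sys.argv[2],*map(int,sys.argv[3:7])
f=grab_frame(n)[:,:,::-1];cv2.imwrite(f"pics/{name}_full.png",f)
s=800/w
cv2.imwrite(f"pics/{name}.png",cv2.resize(f[y0:y0+hh,x0:x0+w],None,fx=s,fy=s,interpolation=cv2.INTER_CUBIC))
E
python3 look.py scene a 320 220 120 90
```

```text
(no output)
```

View pics/a.png

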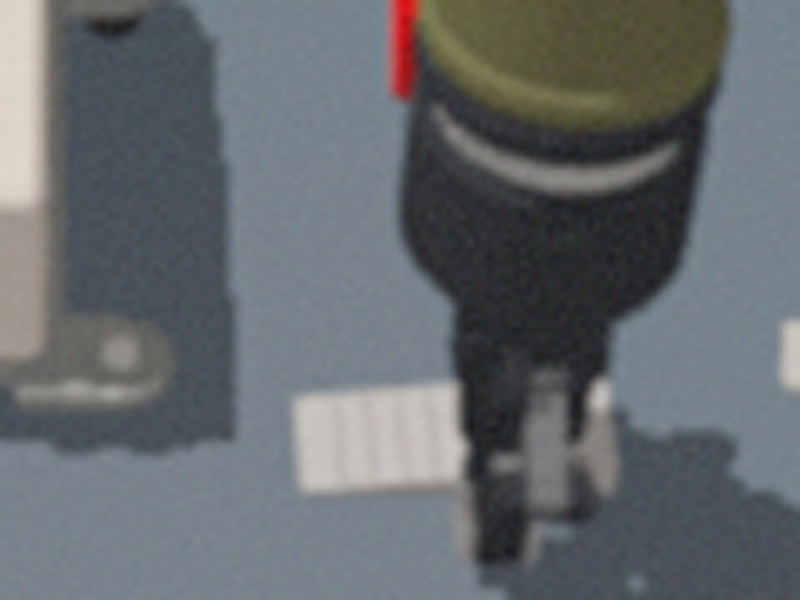

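The fingers stand on the bench side of the wedge, beside its middle-to-butt half, and clear of everything. Next I'll push it sideways.

Request:
apply_moves:
  increments:
    - [1,0,0,0.2,0,0,0]
    - [1,0,0,0,0,0,0]
    - [1,0,-0.5,0,0,0,0]
    - [1,0,-0.4,0,0,0,0]
    - [1,0,-0.3,0,0,0,0]
    - [1,0,-0.3,0,0,0,0]
    - [1,0,-0.3,0,0,0,0]
    - [1,0,-0.3,0,0,0,0]
    - [1,0,-0.2,0,0,0,0]
    - [1,0,0,0,0,0,0]
    - [1,0,0,0,0,0,0]
    - [1,0,2,0,0,0,0]
    - [1,0,0,0,0,0,0]

```text
clock: 5.65
position: [634.5, 100.2, 23.8]
tool_rot: [[-0.035, 0.999, 0.005], [0.999, 0.035, 0.0], [0.0, 0.005, -1.0]]
ft_force: [0.5, -0.1, -0.0]
finger_gap: 0.3
grip_force: 0.0
```

```bash
python3 look.py scene b 320 220 120 90;python3 -c "
from cell import *;print(get_obs()['position'])"
```

```text
[632.75142184 100.08604485  23.4904872 ]
```

View pics/b.png

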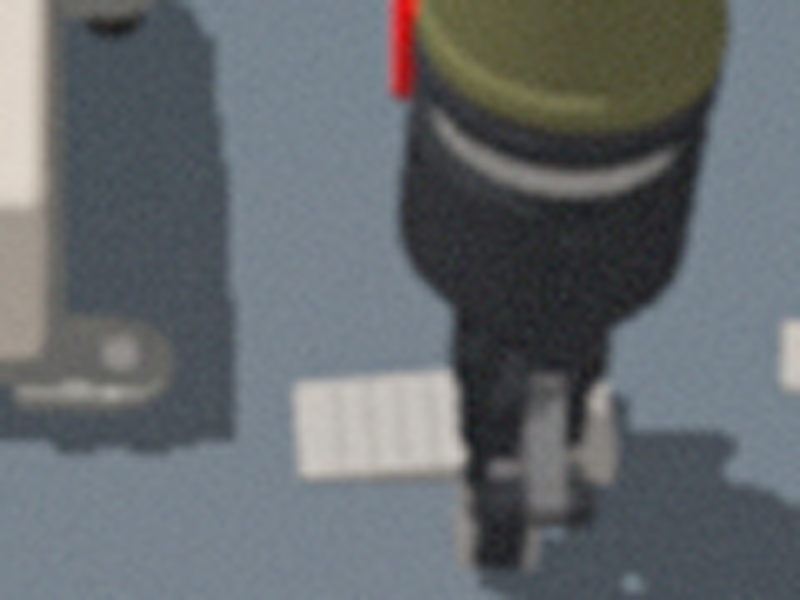

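The wedge slid about 6 mm without turning; its thin end's near corner went from (303,493) to (298,478). About 9 mm more is needed.

Request:
apply_moves:
  increments:
    - [1,0,-1.0,0,0,0,0]
    - [1,0,-0.8,0,0,0,0]
    - [1,0,-0.3,0,0,0,0]
    - [1,0,-0.3,0,0,0,0]
    - [1,0,-0.3,0,0,0,0]
    - [1,0,-0.2,0,0,0,0]
    - [1,0,0,0,0,0,0]
    - [1,0,0,0,0,0,0]
    - [1,0,1,0,0,0,0]
    - [1,0,1.5,0,0,0,0]
    - [1,0,0,-4,0,0,0]
    - [1,3,0,-4,0,0,0]
    - [1,4,0,-4,0,0,0]
    - [1,3.5,0,-4,0,0,0]
    - [1,3.5,0,0,0,0,0]
    - [1,0,0,0,0,0,0]

```text
clock: 7.3
position: [624.4, 238.1, 178.7]
tool_rot: [[-0.039, 0.999, 0.005], [0.999, 0.039, 0.004], [0.004, 0.005, -1.0]]
ft_force: [0.6, -0.4, 0.0]
finger_gap: 0.0
grip_force: 0.0
```

```bash
python3 look.py top c0 220 205 190 140;python3 look.py scene c 230 180 190 120; python3 - <<'E'
import cv2,numpy as np
a=cv2.imread("pics/c0.png");b=cv2.imread("pics/c.png")
a=cv2.resize(cv2.imread("pics/c0_full.png")[205:255,225:325],None,fx=6,fy=6,interpolation=2)
b=cv2.resize(cv2.imread("pics/c_full.png")[255:305,320:420],None,fx=6,fy=6,interpolation=2)
cv2.imwrite("pics/c2.png",np.vstack([a,b[:300]]))
E
```

```text
(no output)
```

View pics/c2.png

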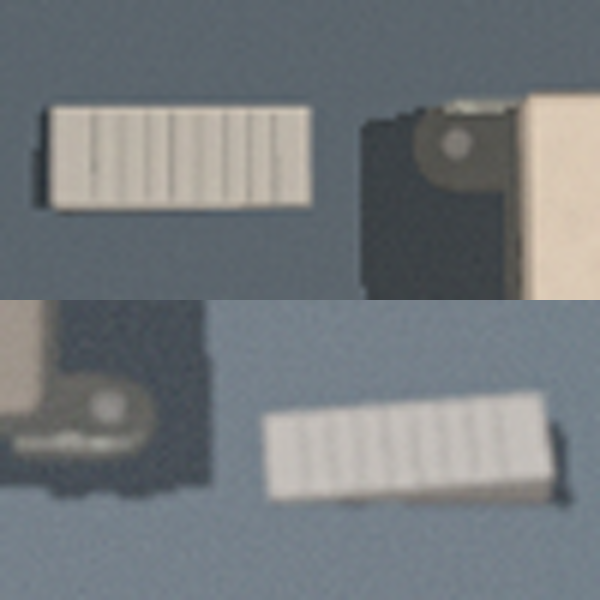

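The wedge is now in line with the foot: in the top crop its ends are at u=50 and 312, v=107–208, with the ear screw at (457,143). Its thick end is on the far left side.

```bash
cat > wf.py <<'E'
from h import *
np.set_printoptions(precision=2,suppress=True)
W=[(45,18,1.5),(45,-18,1.5),(-45,18,13.5),(-45,-18,13.5)]
wt=("top",W,crop("top",[(312,107),(312,207),(50,107),(50,208)],6,(225,205)))
ws=("scene",W,crop("scene",[(268,201),(263,113),(553,184),(543,92)],6,(320,255)))
st=("top",[(0,0,20)],crop("top",[(457,143)],6,(225,205)))
ss=("scene",[(0,0,20)],crop("scene",[(108,107)],6,(320,255)))
for sel in((wt,ws),(wt,),(ws,)): print(fit(sel,(575,90,-1.53)))
for sel in((st,ss),(st,),(ss,)):
    f=lambda p:np.concatenate([(proj(n,[(p[0],p[1],20)])-px).ravel() for n,L,px in sel]);r=least_squares(f,(578,-9));print(r.x,r.fun)
E
python3 wf.py; python3 -c "
from cell import *;o=get_obs();print(o['position'],o['joint_positions'])"
```

```text
(array([576.2 ,  89.47,  -1.54]), array([-0.31, -0.01, -0.24, -0.07,  0.51, -0.25,  0.32, -0.32,  0.4 ,
       -0.59,  0.45,  0.44, -0.14, -1.11, -0.41,  0.55]))
(array([575.84,  89.61,  -1.54]), array([-0.43,  0.04, -0.26, -0.02,  0.39,  0.03,  0.29, -0.04]))
(array([576.76,  89.3 ,  -1.55]), array([ 0.24, -0.51,  0.42,  0.53, -0.26, -0.77, -0.4 ,  0.87]))
[577.81  -8.61] [0.09 0.78 0.05 0.98]
[579.48  -8.39] [0. 0.]
[575.23  -8.77] [-0.  0.]
[622.90846279 233.84262052 176.21847131] [ 2.95957920e-01  4.87797740e-01  1.40347919e+00 -5.96128507e-04
  1.25020952e+00  2.59473229e-01]
```

Request:
apply_moves:
  increments:
    - [1,-2,-1.4,0,0,0,0]
    - [1,-2.6,-1.9,0,0,0,0]
    - [1,-2.8,-1.9,0,0,0,0]
    - [1,0,0,3,0,0,0]
    - [1,0,0,3.5,0,0,0]
    - [1,0,0,3.5,0,0,0]
    - [1,0,0,2,0,0,0]
    - [1,0,0,1.5,0,0,0]
    - [1,0,0,0.8,0,0,0]
    - [1,0,0,0.3,0,0,0]
    - [1,0,0,0,0,0,0]
    - [1,0,0,0,0,0,0]
    - [1,0,0,0,0,0,0]

```text
clock: 8.7
position: [574.0, 157.4, 31.2]
tool_rot: [[-0.035, 0.999, 0.002], [0.999, 0.035, 0.0], [0.0, 0.002, -1.0]]
ft_force: [-0.2, -0.0, 0.8]
finger_gap: -0.2
grip_force: 0.0
```

Request:
apply_moves:
  increments:
    - [1,0,0,0.5,0,0,0]
    - [1,0,0,0.3,0,0,0]
    - [1,0,0,0,0,0,0]
    - [1,-0.4,0,0,0,0,0]
    - [1,-0.4,0,0,0,0,0]
    - [1,-0.4,0,0,0,0,0]
    - [1,-0.4,0,0,0,0,0]
    - [1,-0.4,0,0,0,0,0]
    - [1,-0.4,0,0,0,0,0]
    - [1,-0.4,0,0,0,0,0]
    - [1,-0.4,0,0,0,0,0]
    - [1,-0.4,0,0,0,0,0]
    - [1,-0.4,0,0,0,0,0]
    - [1,-0.4,0,0,0,0,0]
    - [1,-0.4,0,0,0,0,0]
    - [1,-0.4,0,0,0,0,0]
    - [1,-0.3,0,0,0,0,0]
    - [1,0,0,0,0,0,0]

```text
clock: 10.5
position: [575.2, 101.9, 22.3]
tool_rot: [[-0.034, 0.999, -0.0], [0.999, 0.034, -0.0], [-0.0, -0.0, -1.0]]
ft_force: [0.9, 0.8, -0.2]
finger_gap: 0.2
grip_force: 0.0
```

Request:
apply_moves:
  increments:
    - [1,-0.4,0,0,0,0,0]
    - [1,-0.4,0,0,0,0,0]
    - [1,-0.4,0,0,0,0,0]
    - [1,-0.4,0,0,0,0,0]
    - [1,-0.4,0,0,0,0,0]
    - [1,-0.3,0,0,0,0,0]
    - [1,-0.2,0,0,0,0,0]
    - [1,0,0,0,0,0,0]
    - [1,0,0,0,0,0,0]

```text
clock: 11.4
position: [576.1, 77.3, 22.3]
tool_rot: [[-0.035, 0.999, -0.0], [0.999, 0.035, 0.0], [0.0, -0.0, -1.0]]
ft_force: [0.9, 0.1, -0.1]
finger_gap: -0.1
grip_force: 0.0
```

```bash
python3 look.py scene d 270 215 130 90;python3 look.py top d0 230 190 120 90;python3 -c "
from cell import *;o=get_obs();print(o['position'],o['ft_force'])"
```

```text
[576.1060836   77.45685313  22.30078016] [-0.32792441 -0.31031579 -0.03733172]
```

View pics/d.png

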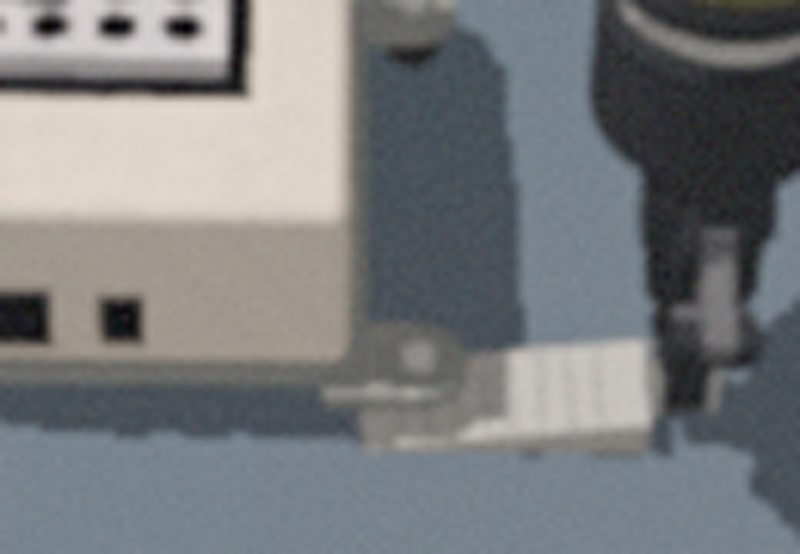

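The wedge's thin end is now under the short ear at about (365,430), straight and centred, with the fingers at the butt. From here I'll push in small steps and watch the force.

Request:
apply_moves:
  increments:
    - [1,-0.3,0,0,0,0,0]
    - [1,-0.3,0,0,0,0,0]
    - [1,-0.3,0,0,0,0,0]
    - [1,-0.2,0,0,0,0,0]
    - [1,-0.2,0,0,0,0,0]
    - [1,0,0,0,0,0,0]
    - [1,0,0,0,0,0,0]

```text
clock: 12.2
position: [576.5, 64.3, 22.3]
tool_rot: [[-0.035, 0.999, 0.0], [0.999, 0.035, 0.0], [0.0, 0.0, -1.0]]
ft_force: [-0.5, 0.0, 0.1]
finger_gap: -0.1
grip_force: 0.0
```

Request:
apply_moves:
  increments:
    - [1,-0.1,0,0,0,0,0]
    - [1,-0.1,0,0,0,0,0]
    - [1,0,0,0,0,0,0]
    - [1,0,0,0,0,0,0]

```text
clock: 12.6
position: [576.6, 62.4, 22.3]
tool_rot: [[-0.035, 0.999, -0.0], [0.999, 0.035, -0.0], [-0.0, -0.0, -1.0]]
ft_force: [-0.1, -1.4, -0.6]
finger_gap: 0.2
grip_force: 0.0
```

Request:
apply_moves:
  increments:
    - [1,-0.1,0,0,0,0,0]
    - [1,-0.1,0,0,0,0,0]
    - [1,0,0,0,0,0,0]
    - [1,0,0,0,0,0,0]

```text
clock: 13.0
position: [576.7, 60.4, 22.3]
tool_rot: [[-0.035, 0.999, 0.0], [0.999, 0.035, 0.0], [0.0, 0.0, -1.0]]
ft_force: [-0.4, 0.1, -0.5]
finger_gap: -0.1
grip_force: 0.2
```

Request:
apply_moves:
  increments:
    - [1,-0.1,0,0,0,0,0]
    - [1,0,0,0,0,0,0]
    - [1,0,0,0,0,0,0]

```text
clock: 13.3
position: [576.7, 59.6, 22.3]
tool_rot: [[-0.035, 0.999, 0.0], [0.999, 0.035, 0.0], [0.0, 0.0, -1.0]]
ft_force: [-0.0, 1.7, 0.3]
finger_gap: 0.1
grip_force: 1.2
```

Request:
apply_moves:
  increments:
    - [1,-0.1,0,0,0,0,0]
    - [1,0,0,0,0,0,0]
    - [1,0,0,0,0,0,0]

```text
clock: 13.6
position: [576.7, 58.9, 22.3]
tool_rot: [[-0.035, 0.999, -0.0], [0.999, 0.035, 0.001], [0.001, -0.0, -1.0]]
ft_force: [-0.1, 5.9, 0.1]
finger_gap: 0.1
grip_force: 2.6
```

```bash
python3 - <<'E'
from h import *
F=[]
for i in range(6):
    f=grab_frame("scene" if i%2 else "top");F.append(get_obs()['ft_force'])
    cv2.imwrite(f"pics/e{'s' if i%2 else 't'}.png",f[:,:,::-1])
print(np.round(F,1),np.mean(F,0),get_obs()['position'])
# heater shift relative to before push (phase correlation on heater patch), px
for a,b,(x,y,w,h) in(("c0_full","et",(310,218,80,100)),("c_full","es",(250,190,82,85))):
    g=[cv2.imread(f"pics/{q}.png",0)[y:y+h,x:x+w].astype(np.float32) for q in(a,b)]
    print(cv2.phaseCorrelate(*g,cv2.createHanningWindow((w,h),cv2.CV_32F)))
E
```

```text
[[-0.1  4.7  0. ]
 [-0.2  5.1  0.7]
 [-0.3  5.2 -0.5]
 [ 0.8  5.2  0.9]
 [-0.4  4.7  0. ]
 [ 0.2  5.2  0.3]] [-0.00943944  5.02563442  0.24202052] [576.7467462   58.83391135  22.32075884]
((-0.02552840978911064, 0.005097429354961491), 0.9918407058119774)
((-0.02435496409930238, 0.012817323072717102), 0.9356532714985035)
```

The resistance is 5 N at the limit of snug and the heater has not moved (image shift <0.03 px). I'll back the hand off and move over the corner.

Request:
apply_moves:
  increments:
    - [1,0.2,0,0,0,0,0]
    - [1,1,0,0,0,0,0]
    - [1,2.0,0,0,0,0,0]
    - [1,0,0,-3,0,0,0]
    - [1,0,0,-4.5,0,0,0]
    - [1,0,0,-4.5,0,0,0]
    - [1,0,0,-4,0,0,0]
    - [1,-2,-0.2,0,0,0,0]
    - [1,-4,-0.4,0,0,0,0]
    - [1,-4,-0.4,0,0,0,0]
    - [1,-3,-0.3,0,0,0,0]
    - [1,-1,-0.1,0,0,0,0]
    - [1,0,0,0,0,0,0]
    - [1,0,0,0,0,0,0]
    - [1,0,0,0,0,0,0]

```text
clock: 15.4
position: [566.5, -48.7, 182.2]
tool_rot: [[-0.036, 0.999, -0.0], [0.999, 0.036, 0.001], [0.001, -0.0, -1.0]]
ft_force: [-0.1, 0.5, -0.1]
finger_gap: 0.3
grip_force: 0.0
```

```bash
python3 - <<'E'
from h import *
p=[]
for i in range(4):
    f=grab_frame("scene");o=get_obs();p.append(np.r_[o['position'],o['ft_force']])
cv2.imwrite("pics/f_full.png",f[:,:,::-1]);print(np.round(p,1))
cv2.imwrite("pics/f.png",cv2.resize(f[185:285,245:380,::-1],None,fx=5.9,fy=5.9,interpolation=2))
E
```

```text
[[ 5.665e+02 -4.870e+01  1.822e+02  6.000e-01  1.000e-01 -2.000e-01]
 [ 5.665e+02 -4.870e+01  1.822e+02 -3.000e-01 -3.000e-01 -7.000e-01]
 [ 5.665e+02 -4.890e+01  1.822e+02 -2.000e-01  2.000e-01 -1.000e-01]
 [ 5.666e+02 -4.900e+01  1.822e+02 -4.000e-01 -9.000e-01  0.000e+00]]
```

View pics/f.png

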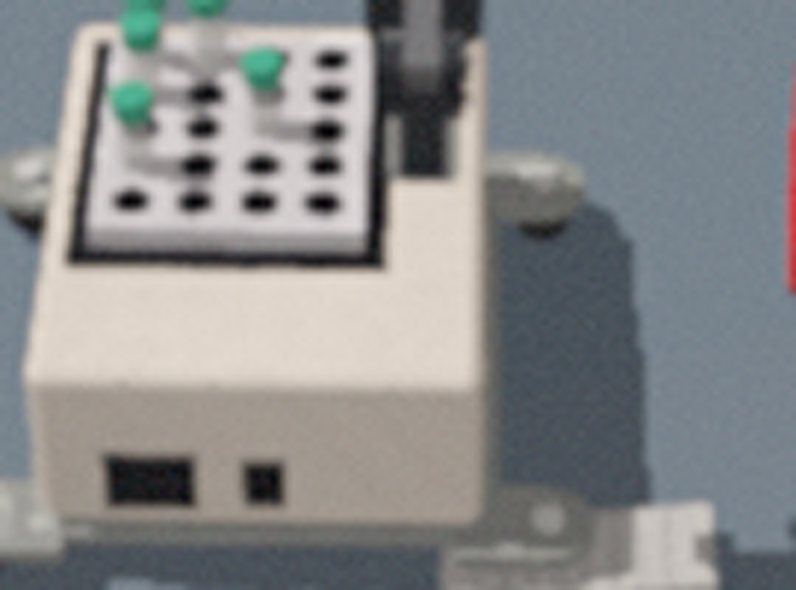

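The hand hangs over the corner and the wedge sits under the ear, lower right at (580,550). I'll descend and press in small steps.

Request:
apply_moves:
  increments:
    - [1,0,0,1.5,0,0,0]
    - [1,0,0,2,0,0,0]
    - [1,0,0,1.5,0,0,0]
    - [1,0,0,1,0,0,0]
    - [1,0,0,0.5,0,0,0]
    - [1,0,0,0.2,0,0,0]
    - [1,0,0,0,0,0,0]
    - [1,0,0,0,0,0,0]

```text
clock: 16.4
position: [567.0, -50.1, 115.9]
tool_rot: [[-0.035, 0.999, 0.001], [0.999, 0.035, -0.0], [-0.0, 0.001, -1.0]]
ft_force: [0.1, 0.5, -0.5]
finger_gap: -0.0
grip_force: 0.0
```

Request:
apply_moves:
  increments:
    - [1,0,0,0.1,0,0,0]
    - [1,0,0,0.1,0,0,0]
    - [1,0,0,0,0,0,0]
    - [1,0,0,0,0,0,0]

```text
clock: 16.8
position: [566.4, -50.1, 113.4]
tool_rot: [[-0.035, 0.999, 0.0], [0.999, 0.035, -0.0], [-0.0, 0.0, -1.0]]
ft_force: [0.6, -0.5, -0.3]
finger_gap: 0.0
grip_force: 0.0
```

Request:
apply_moves:
  increments:
    - [1,0,0,0.1,0,0,0]
    - [1,0,0,0,0,0,0]
    - [1,0,0,0,0,0,0]

```text
clock: 17.1
position: [566.5, -50.0, 112.2]
tool_rot: [[-0.035, 0.999, -0.0], [0.999, 0.035, 0.0], [0.0, -0.0, -1.0]]
ft_force: [-0.2, -0.8, -0.3]
finger_gap: -0.1
grip_force: 0.0
```

Request:
apply_moves:
  increments:
    - [1,0,0,0.1,0,0,0]
    - [1,0,0,0,0,0,0]
    - [1,0,0,0,0,0,0]

```text
clock: 17.4
position: [566.5, -50.0, 111.2]
tool_rot: [[-0.035, 0.999, -0.0], [0.999, 0.035, 0.0], [0.0, -0.0, -1.0]]
ft_force: [-0.5, -0.2, 1.2]
finger_gap: -0.1
grip_force: 0.0
```

Request:
apply_moves:
  increments:
    - [1,0,0,0.05,0,0,0]
    - [1,0,0,0,0,0,0]
    - [1,0,0,0,0,0,0]

```text
clock: 17.7
position: [566.6, -50.0, 111.1]
tool_rot: [[-0.035, 0.999, 0.0], [0.999, 0.035, -0.0], [-0.0, 0.0, -1.0]]
ft_force: [-1.1, 0.3, 2.5]
finger_gap: -0.0
grip_force: 1.5
```

Request:
apply_moves:
  increments:
    - [1,0,0,0.05,0,0,0]
    - [1,0,0,0,0,0,0]
    - [1,0,0,0,0,0,0]

```text
clock: 18.0
position: [566.6, -50.0, 111.0]
tool_rot: [[-0.035, 0.999, 0.001], [0.999, 0.035, -0.0], [-0.0, 0.001, -1.0]]
ft_force: [-2.1, 0.0, 6.9]
finger_gap: -0.0
grip_force: 3.3
```

Request:
apply_moves:
  increments:
    - [1,0,0,0.05,0,0,0]
    - [1,0,0,0,0,0,0]
    - [1,0,0,0,0,0,0]

```text
clock: 18.3
position: [566.6, -50.0, 110.9]
tool_rot: [[-0.035, 0.999, 0.001], [0.999, 0.035, -0.0], [-0.0, 0.001, -1.0]]
ft_force: [-3.2, 1.0, 8.8]
finger_gap: 0.2
grip_force: 4.7
```

Request:
apply_moves:
  increments:
    - [1,0,-0.04,0,0,0,0]
    - [1,0,0,0.04,0,0,0]
    - [1,0,0,0,0,0,0]
    - [1,0,0,0,0,0,0]
    - [1,0,0,0,0,0,0]
    - [1,0,0,0,0,0,0]
    - [1,0,0,0,0,0,0]

```text
clock: 19.0
position: [566.6, -50.0, 110.9]
tool_rot: [[-0.035, 0.999, 0.002], [0.999, 0.035, -0.0], [-0.0, 0.002, -1.0]]
ft_force: [-2.5, 0.9, 12.0]
finger_gap: 0.3
grip_force: 5.5
```

```bash
python3 - <<'E'
from h import *
for q in range(3):
    f=grab_frame("scene");o=get_obs();print(np.round(o['ft_force'],1),np.round(o['position'],2))
E
```

```text
[-2.6  0.4 10.5] [566.61 -49.97 110.94]
[-2.   0.7  9.7] [566.57 -49.96 110.93]
[-2.9  0.6 10.6] [566.57 -49.97 110.94]
```

The corner carries about 10.5 N without sinking. I'll lift off straight up and check.

Request:
apply_moves:
  increments:
    - [1,0,0,-0.1,0,0,0]
    - [1,0,0,-0.3,0,0,0]
    - [1,0,0,-2,0,0,0]
    - [1,0,0,-4,0,0,0]
    - [1,0,0,-4,0,0,0]
    - [1,0,0,-4,0,0,0]
    - [1,3,0,0,0,0,0]
    - [1,4,0,0,0,0,0]
    - [1,4,0,0,0,0,0]
    - [1,4,0,0,0,0,0]
    - [1,4,0,0,0,0,0]
    - [1,4,0,0,0,0,0]
    - [1,2,0,0,0,0,0]
    - [1,0,0,0,0,0,0]
    - [1,0,0,0,0,0,0]

```text
clock: 20.65
position: [557.1, 199.9, 252.9]
tool_rot: [[-0.036, 0.999, -0.001], [0.999, 0.036, -0.001], [-0.001, -0.001, -1.0]]
ft_force: [-1.0, -0.3, -0.1]
finger_gap: 0.4
grip_force: 0.0
```

```bash
python3 - <<'E'
from h import *
for n,a,(x,y,w,h) in(("top","c0_full",(310,218,80,100)),("scene","c_full",(250,190,82,85))):
    f=grab_frame(n)[:,:,::-1];cv2.imwrite(f"pics/z{n}.png",f)
    g=[cv2.cvtColor(q,6)[y:y+h,x:x+w].astype(np.float32) for q in(cv2.imread(f"pics/{a}.png"),np.ascontiguousarray(f))]
    print(n,cv2.phaseCorrelate(*g,cv2.createHanningWindow((w,h),cv2.CV_32F)))
a=cv2.resize(cv2.imread("pics/ztop.png")[205:255,225:325],None,fx=6,fy=6,interpolation=2)
b=cv2.resize(cv2.imread("pics/zscene.png")[255:305,300:400],None,fx=6,fy=6,interpolation=2)
cv2.imwrite("pics/z.png",np.vstack([a,b]))
E
```

```text
top ((-0.030771101267269785, -0.0003574716053904581), 0.99425843501091)
scene ((0.04322639965592856, 0.03255161564376863), 0.9033816930982802)
```

View pics/z.png

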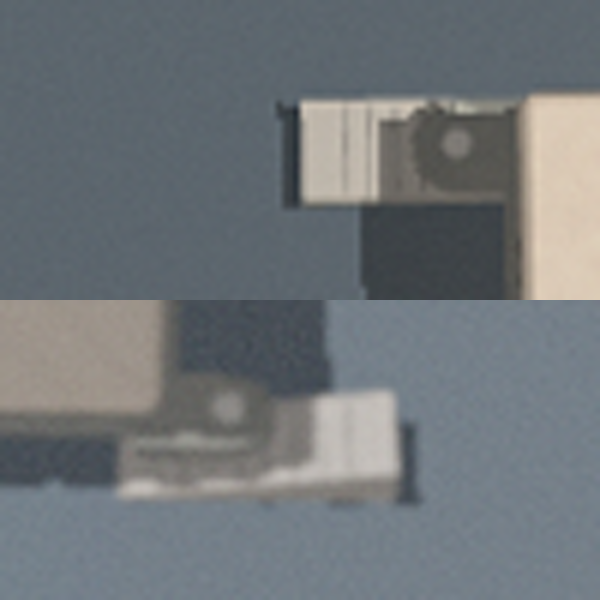

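The wedge is straight under the foot, with its butt about 54 mm from the foot in the top crop (300 to 457), and the heater has not moved. I'm handing in.

```bash
python3 -c "
from cell import *;print(finish_job())"
```

```text
the job is handed in; nothing more can be done
None
```

The job is handed in at about 21 s: the wedge is snug under the short foot (about 5 N at the last push, the heater unmoved in the pictures), the corner held a press of about 10.5 N without sinking, and the hand is clear.

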